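# Gauge the pellet depth in an inclined sample cell

## Task

Take the depth gauge from its stand and lower its rod into the open sample cell, the inclined one without a cap; push it gently down until the tip rests on the pressed pellet inside, letting the cell's rim push the sliding stop up the rod. Keep it lightly pressed on the pellet for about a second without ramming it, then let go and leave the gauge standing in the cell, tip on the pellet and stop flat on the rim, and leave the other things on the bench where they are.

Things in the scene. Friction and masses are not known exactly. Their poses are not given: they have to be found in the camera images.
- grip (a point): Depth gauge, centre of its handle: black square plastic handle 24 x 24 mm, 60 mm long, on top of a plain steel rod 12 mm in diameter and 130 mm long; whole gauge 190 mm, about 0.2 kg. z points from tip to handle along the rod; x and y are square to the handle's flat sides. The handle's centre is 160 mm from the tip. At the start the gauge stands upright in its stand, handle up.
- tip (a point): Lower end of the gauge's rod (same axes as the grip), tapered over its last 4 mm to 6 mm across.
- stop_face (a point): Centre of the underside of the gauge's sliding stop, a steel disc 34 mm in diameter and 12 mm thick around the rod (a small screw sticks out 5 mm at its side). Same axes. It starts 30 to 50 mm above the tip and can be pushed along the rod up to 115 mm above the tip; it stays where it is left and takes about 4 N to slide.
- stand_hole (a point): Centre of the hole in the top of the gauge stand, a fixed white plastic block 80 x 80 x 50 mm; z up. The hole is 13.5 mm wide and 28 mm deep, and the gauge's rod stands in it.
- mouth (a point): Centre of the mouth of the open sample cell. z points out of the bore along its axis, which leans 30 degrees from vertical; y is level. The round bore is 15 mm wide with a 3 mm bevel at its mouth. The flat top of a hard, immovable pressed pellet lies inside, 60 to 95 mm below the mouth (different each time, not measured). The rim is flat, square to the bore, about 134 mm above the bench.
- cell: The open sample cell: an aluminium block 60 x 60 mm across, 120 mm long, origin at the centre of its lower end, axes as the mouth's. It is fixed on a white desk-top meter and leans to the meter's front, the robot's side; the meter's housing behind it is 97 mm high.
- cap_top (a point): Top of the knobbed cap of the second, shut sample cell on an identical meter, not to be used; z along its axis, which also leans 30 degrees.
- beaker_mid (a point): Glass beaker, 70 mm wide, 90 mm high; its centre. Leave alone.
- reagent_mid (a point): Amber bottle with black cap, 64 mm wide, 140 mm high; its centre. Leave alone.
- dish_mid (a point): White ceramic dish, 90 mm wide, 20 mm high; its centre. Leave alone.
- driver_grip (a point): Grey screwdriver, 170 mm, lying on the bench; its handle. Leave alone.
- weight_mid (a point): Brass knobbed weight, 40 mm wide, 60 mm high; its centre. Leave alone.
- jar_mid (a point): Clear jar with white lid, 60 mm wide, 70 mm high; its centre. Leave alone.
There are look-alikes about, which are no part of the job. What is meant by the part that bears grip is not pink, and is the smaller of those in its own colour.

How it is judged:
By the outcome, as a careful person would: the job done as asked, in the order asked, and still so for the second after the job is handed in, with the robot touching nothing.
It also fails if it takes over 54 s, if anything falls off the work surface, if the arm or the gripper's body presses on something with over 40 N, if the wrist force passes 120 N, or if a joint passes its speed limit or range.

## Robot

A 7-joint arm with a two-finger parallel gripper is mounted at the origin on the work surface. World frame = base frame: x ahead of the robot, y to its left, z up, the work surface at z = 0. Lengths are in m, angles in rad, forces in N, time in s.
With the tool pointing down it reaches from about 0.425 to 0.825 m from the base axis. Payload 3.6 kg.
Tool frame: the origin (TCP) lies at the very end of the fingers, on their centre line; the grasp point (between the pads) lies 19 mm behind it; x points along the fingers, y is the direction in which the jaws open and shut, and the axes are right-handed (so a half turn about x gives the same grasp; the last joint's range is limited). The gripper opens to 85 mm and grips with 20 to 120 N. Pads are 22 mm wide; open, the fingers measure 114 mm over their backs; the gripper's body (76 mm by 85 mm) begins 54 mm behind the grasp point. The pads swing forward as they close: fully open they stand 13 mm farther back than shut.
Start: joints at [-1.131, 0.615, -0.013, 1.423, 0.008, 1.103, -0.04], TCP at [0.292, 0.58, 0.231] pointing down, gripper open.
Joint ranges: [-3.12, 3.12], [-0.3, 2.06], [-1.34, 1.32], [0.26, 2.42], [-1.36, 4.5], [0.01, 1.98], [-2.84, 2.84]. Speed limits (rad/s): [2.79, 2.79, 3.14, 3.14, 3.14, 3.14, 3.14].

## Interface

Orientations are given as a unit quaternion [x, y, z, w].
In Python, from rig import get_state, get_image, get_calibration, finish_job gives the robot as it stands.
- The arm moves only by the tool move_arm, never from a script. Its argument "steps" is a list of rows, each a list of 3 entries, a list of its own where there are three numbers: the shift along the world's x, y, z in mm, then the turn about the world's z in rad, then the finger opening in mm, from 0 to 85.4. In form: [[[tx, ty, tz], twist, grip], ...]. A call has exactly 10 rows; each row is the pose to reach, as a shift and turn from the pose measured when the call began; what a row does not reach only later rows make up. A row lasts 1/12 s, in which the tool goes at most 41.7 mm and 7.16 degrees, less where a joint would pass 70% of its speed; a pose out of reach is approached as far as the arm can. A call with a gripper value outside its range is refused whole. The fingers move at their own pace and stop on an object; the grip force is fixed at half the most. Time passes only in rows, so rows that repeat a pose let the fingers close, or fill a call up. It gives the time, the measured TCP pose, the force and the opening at its end, in the units of the state.
- get_state(): the state, without advancing time (a new reading comes with each control period).
- get_image(name): name is "side" or "top" or "wrist"; returns (picture, depth): 400x640x3 uint8, red, green, blue; 400x640 float32, m along the optical axis (not along the pixel's ray), 0 where there is no reading.
- get_calibration(name): a dict with "K" (3x3 intrinsics, pixels), "camera_from_world" (4x4, takes a point from world to camera coordinates); the wrist camera has in their place "mount" (4x4, takes a point from camera to tool coordinates, whose origin is the TCP and whose axes are the tool frame's). Camera axes: x right, y down, z forward; pixel columns grow to the right and rows downward; lengths in m; the calibration is good to about 2 mm. A picture is of the moment at which its call begins: read the wrist's pose just before it. get_calibration takes no time and is no camera call.
- finish_job(): hands the job in, once; it reports no verdict.
The state is a dict: "t": time; "joint_positions": joint angles; "qd": joint speeds; "joint_torque": joint torques, N m; "tcp_pos": TCP position; "eef_rot": TCP orientation; "contact_force": force on the tool from outside, world axes, zero at the start; "wrist_torque": the same for the moment, N m; "finger_gap": finger opening in m.
Only numpy, scipy, OpenCV 4.12 (cv2) and the standard library are available. Lean on these libraries where they do the work, as an engineer would, in place of code of your own. Each camera call takes 0.05 s, during which the arm holds its last target.

## Working session

There is one attempt and no reset: what is moved stays moved. The work goes in short steps, Python scripts to look and compute and a tool call to move; the robot and the scene stay as the last step left them, time stands still between calls to the robot, and variables do not carry over. Pictures are saved under pics/ and viewed, and the job is handed in when it is done.

Besides the shell and the picture viewer there is one more tool, called in YAML: its name, and indented under it one key for each argument. move_arm: Moves the arm, as the interface text tells. Its arguments: {"type":"object","properties":{"steps":{"type":"array","items":{"type":"array"}}},"required":["steps"]}

```bash
mkdir -p pics; cat > h.py <<'E'
import numpy as np, cv2
from rig import get_state,get_image,get_calibration
from scipy.spatial.transform import Rotation as R
def snap(n,tag):
    s=get_state(); im,d=get_image(n); c=get_calibration(n)
    cv2.imwrite(f'pics/{tag}.png',im[:,:,::-1]); 
    K=np.array(c['K'])
    if n=='wrist':
        T=np.eye(4);T[:3,:3]=R.from_quat(s['eef_rot']).as_matrix();T[:3,3]=s['tcp_pos']
        W=T@np.array(c['mount'])
    else: W=np.linalg.inv(np.array(c['camera_from_world']))
    np.savez(f'pics/{tag}.npz',im=im,d=d,K=K,W=W)
    return im,d,K,W
def load(tag):
    z=np.load(f'pics/{tag}.npz'); return z['im'],z['d'],z['K'],z['W']
def cloud(d,K,W):
    v,u=np.mgrid[:d.shape[0],:d.shape[1]]
    p=np.stack([(u-K[0,2])/K[0,0]*d,(v-K[1,2])/K[1,1]*d,d],-1)
    return p@W[:3,:3].T+W[:3,3]
def proj(p,K,W):
    q=np.linalg.inv(W)@np.r_[p,1]; q=K@q[:3]; return q[:2]/q[2]
def ray(u,v,K,W):
    r=W[:3,:3]@np.linalg.inv(K)@[u,v,1]; return W[:3,3],r
def onz(u,v,z,K,W):
    o,r=ray(u,v,K,W); return o+r*(z-o[2])/r[2]
E
python3 - <<'E'
from h import *
for n in ['side','top','wrist']:
    im,d,K,W=snap(n,n+'0'); print(n,K[0,0],W[:3,3].round(3),W[:3,2].round(2),(d>0).mean())
s=get_state(); print({k:np.round(v,3).tolist() for k,v in s.items()})
E
```

```text
side 429.7419990827058 [ 0.196 -0.562  0.93 ] [ 0.31  0.57 -0.76] 0.99606640625
top 492.57802121014106 [0.251 0.003 1.501] [ 0.19  0.02 -0.98] 0.99584765625
wrist 328.3879658317917 [0.218 0.618 0.372] [ 0.29 -0.15 -0.95] 0.99594921875
{'t': 0.15, 'joint_positions': [-1.131, 0.616, -0.013, 1.425, 0.008, 1.103, -0.04], 'qd': [-0.0, -0.003, 0.001, -0.004, 0.0, -0.001, 0.0], 'joint_torque': [0.001, -46.966, 0.26, -17.125, 0.01, 0.007, -0.0], 'tcp_pos': [0.292, 0.58, 0.23], 'eef_rot': [0.163, 0.688, -0.164, 0.688], 'contact_force': [-0.809, 1.23, -0.614], 'wrist_torque': [-0.045, -0.003, 0.064], 'finger_gap': 0.085}
```

View pics/side0.png

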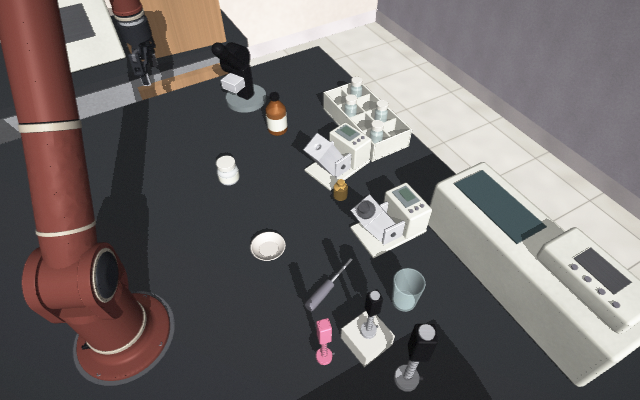

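View pics/top0.png

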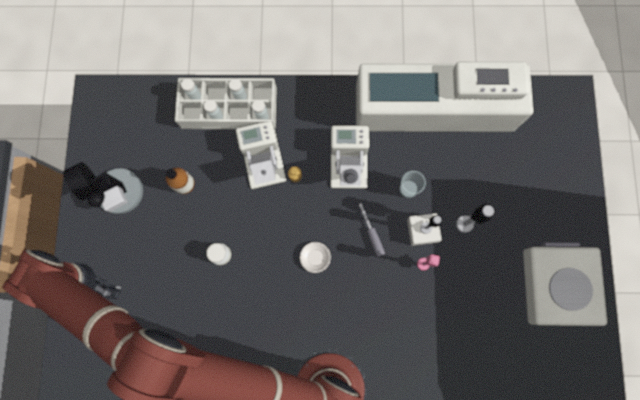

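View pics/wrist0.png

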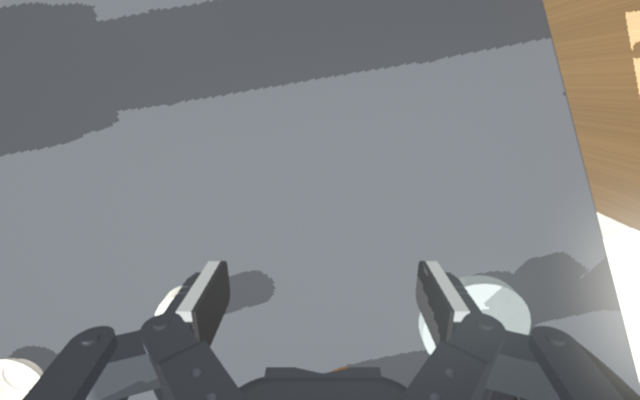

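```bash
python3 - <<'E'
from h import *
for t,pts in [('top0',{'stand':(418,235),'handle':(436,219),'big':(486,212),'pink':(430,262),'cellopen':(263,172),'capped':(350,176),'housing':(258,140),'beaker':(411,184),'driver':(375,240),'weight':(294,173),'rack':(225,100)}),('side0',{'stand':(355,345),'handle':(374,297),'standedge':(366,357),'cell':(319,147),'cellf':(320,175)})]:
    im,d,K,W=load(t);c=cloud(d,K,W)
    for k,(u,v) in pts.items(): print(t,k,c[v,u].round(3))
for t,(u0,v0,w,h) in [('side0',(300,110,80,90)),('side0',(320,270,100,110)),('top0',(225,115,80,80)),('top0',(400,195,110,80))]:
    im,d,K,W=load(t); 
    cv2.imwrite(f'pics/c_{t}_{u0}.png',cv2.resize(im[v0:v0+h,u0:u0+w,::-1],None,fx=6,fy=6,interpolation=cv2.INTER_CUBIC)[:600,:800])
a=[cv2.imread(f'pics/c_{x}.png') for x in ['side0_300','side0_320','top0_225','top0_400']]
a=[cv2.resize(x,(400,300)) for x in a]
cv2.imwrite('pics/m1.png',np.vstack([np.hstack(a[:2]),np.hstack(a[2:])]))
E
```

```text
top0 stand [ 0.442 -0.258  0.053]
top0 handle [ 0.463 -0.277  0.217]
top0 big [ 0.473 -0.391  0.27 ]
top0 pink [ 0.352 -0.263  0.188]
top0 cellopen [0.618 0.199 0.104]
top0 capped [ 0.594 -0.053  0.156]
top0 housing [0.715 0.217 0.105]
top0 beaker [ 0.608 -0.25   0.002]
top0 driver [ 0.429 -0.133  0.026]
top0 weight [0.626 0.111 0.063]
top0 rack [0.86  0.331 0.061]
side0 stand [ 0.424 -0.292  0.051]
side0 handle [ 0.46  -0.285  0.215]
side0 standedge [ 0.431 -0.324  0.05 ]
side0 cell [0.619 0.204 0.119]
side0 cellf [0.617 0.196 0.016]
```

View pics/m1.png

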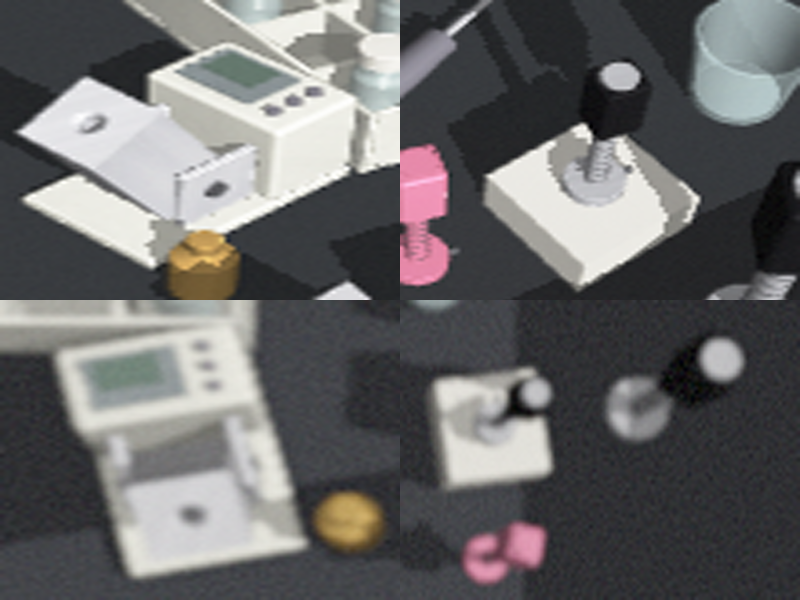

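```bash
python3 - <<'E'
from h import *
im,d,K,W=load('side0');c=cloud(d,K,W)
# handle top
def show(c,box,zlo,zhi):
    m=np.zeros(c.shape[:2],bool);u,v,w,h=box;m[v:v+h,u:u+w]=1
    return m&(c[...,2]>zlo)&(c[...,2]<zhi)
for t,box in [('side0',(355,275,40,60)),('top0',(420,205,30,30))]:
    im,d,K,W=load(t);c=cloud(d,K,W)
    m=show(c,box,.205,.225); p=c[m];print(t,m.sum(),p.min(0).round(4),p.max(0).round(4),p.mean(0).round(4))
    r=cv2.minAreaRect((p[:,:2]*1000).astype(np.float32));print(r)
    m=show(c,box,.15,.205); p=c[m];print('handle',m.sum(),p.min(0).round(4),p.max(0).round(4))
    r=cv2.minAreaRect((p[:,:2]*1000).astype(np.float32));print(r)
    m=show(c,box,.056,.140); p=c[m];print('stop/rod',m.sum(),p.mean(0).round(4), np.histogram(p[:,2],12))
# stand top
im,d,K,W=load('side0');c=cloud(d,K,W)
m=show(c,(335,300,70,70),.047,.053)&(im.min(2)>130);p=c[m];print('stand',cv2.minAreaRect((p[:,:2]*1000).astype(np.float32)))
# rim
for t,box in [('side0',(300,125,60,55)),('top0',(240,150,45,45))]:
    im,d,K,W=load(t);c=cloud(d,K,W)
    m=show(c,box,.08,.17); p=c[m]
    n=None
    rng=np.random.default_rng(0);best=0
    nz=np.cos(np.pi/6)
    for i in range(2000):
        a=p[rng.choice(len(p),3,False)];nn=np.cross(a[1]-a[0],a[2]-a[0]);l=np.linalg.norm(nn)
        if l<1e-5: continue
        nn/=l; nn*=np.sign(nn[2]); 
        if abs(nn[2]-nz)>.06: continue
        k=(abs((p-a[0])@nn)<.003).sum()
        if k>best: best=k;n=nn;a0=a[0]
    q=p[abs((p-a0)@n)<.004];cc=q.mean(0);n=np.linalg.svd(q-cc)[2][2];n*=np.sign(n[2])
    print(t,len(p),len(q),'c',cc.round(4),'n',n.round(3),'tilt',np.degrees(np.arccos(n[2])),'az',np.degrees(np.arctan2(n[1],n[0])))
    y=np.cross([0,0,1],n);y/=np.linalg.norm(y);x=np.cross(y,n)
    pq=np.stack([(q-cc)@x,(q-cc)@y],1)
    r=cv2.minAreaRect((pq*1000).astype(np.float32));print(r,(cc+x*r[0][0]/1e3+y*r[0][1]/1e3).round(4))
E
```

```text
side0 167 [ 0.451  -0.2944  0.2052] [ 0.4753 -0.2698  0.2179] [ 0.4619 -0.2837  0.2124]
((463.2086181640625, -282.1878356933594), (23.219959259033203, 23.650894165039062), 84.32667541503906)
handle 204 [ 0.4496 -0.295   0.1537] [ 0.4737 -0.27    0.2049]
((457.234619140625, -287.1706848144531), (16.62568473815918, 31.104551315307617), 41.414310455322266)
stop/rod 252 [ 0.4722 -0.2778  0.0797] (array([ 34, 117,  15,  10,  14,  10,   9,   9,   9,   7,  12,   6]), array([0.0579446 , 0.06454401, 0.07114343, 0.07774284, 0.08434225,
       0.09094166, 0.09754108, 0.10414049, 0.1107399 , 0.11733932,
       0.12393873, 0.13053814, 0.13713755]))
top0 87 [ 0.4511 -0.2913  0.2051] [ 0.4755 -0.2671  0.2202] [ 0.4625 -0.2791  0.2123]
((463.3645324707031, -279.24896240234375), (23.634021759033203, 24.38837242126465), 87.8313980102539)
handle 50 [ 0.4504 -0.2896  0.1565] [ 0.4754 -0.2677  0.2048]
((458.2616882324219, -273.7639465332031), (31.065853118896484, 15.848443984985352), 38.43697738647461)
stop/rod 106 [ 0.4631 -0.2782  0.0703] (array([11, 46, 30,  3,  1,  2,  3,  1,  4,  2,  0,  3]), array([0.05601419, 0.06116825, 0.06632231, 0.07147637, 0.07663044,
       0.0817845 , 0.08693856, 0.09209262, 0.09724668, 0.10240074,
       0.1075548 , 0.11270886, 0.11786292]))
stand ((497.23443603515625, -276.98419189453125), (149.80517578125, 81.0490493774414), 7.826869964599609)
side0 1270 393 c [0.6096 0.1933 0.1335] n [-0.477 -0.112  0.872] tilt 29.356628604042065 az -166.75980902570046
((-0.07065200805664062, -0.470001220703125), (59.99614715576172, 62.68914031982422), 0.9720525741577148) [0.6095 0.1937 0.1335]
top0 568 344 c [0.6102 0.196  0.1339] n [-0.501 -0.128  0.856] tilt 31.129274694768814 az -165.6744680184107
((-0.3383369445800781, 0.30039215087890625), (59.54151916503906, 62.59546661376953), 89.23991394042969) [0.6106 0.1958 0.1341]
```

```bash
python3 - <<'E'
from h import *
s=get_state();M=R.from_quat(s['eef_rot']).as_matrix();print(M.round(3));print(np.degrees(np.arctan2(M[1,1],M[0,1])))
print(np.array(get_calibration('wrist')['mount']).round(3))
E
```

```text
[[-0.001  0.45   0.893]
 [-0.002  0.893 -0.45 ]
 [-1.    -0.002  0.   ]]
63.25945220481488
[[-0.    -0.322  0.947 -0.142]
 [ 1.     0.     0.001 -0.   ]
 [-0.001  0.947  0.322 -0.084]
 [ 0.     0.     0.     1.   ]]
```

move_arm:
  steps:
    - [[15, -30, 40], 0.1, 85]
    - [[35, -60, 70], 0.2, 85]
    - [[55, -95, 100], 0.3, 85]
    - [[75, -130, 130], 0.4, 85]
    - [[95, -165, 150], 0.4, 85]
    - [[110, -200, 160], 0.4, 85]
    - [[125, -240, 160], 0.4, 85]
    - [[140, -275, 160], 0.4, 85]
    - [[150, -310, 160], 0.4, 85]
    - [[160, -340, 160], 0.4, 85]

```text
t: 0.98
tcp_pos: [0.4487, 0.2496, 0.3905]
eef_rot: [0.023, 0.707, -0.024, 0.707]
contact_force: [1.0, -0.8, 0.3]
finger_gap: 0.0852
```

```bash
python3 - <<'E'
from h import *
snap('wrist','w1')
E
```

```text
(no output)
```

View pics/w1.png

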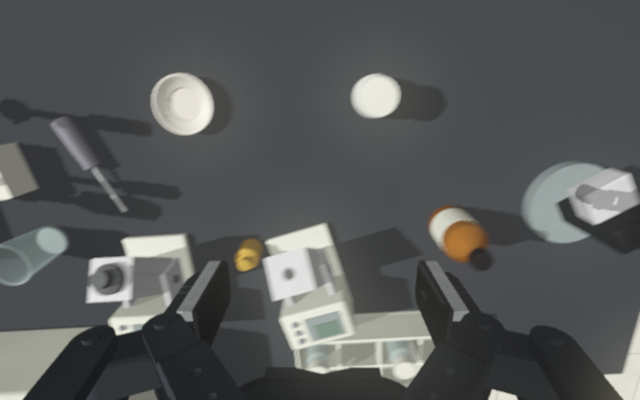

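```bash
cat > rim.py <<'E'
from h import *
def rim(t,box,hole=True):
    im,d,K,W=load(t);c=cloud(d,K,W);u,v,w,h=box
    m=np.zeros(d.shape,bool);m[v:v+h,u:u+w]=1;m&=(c[...,2]>.105)&(c[...,2]<.165)
    p=c[m]
    rng=np.random.default_rng(0);best=0
    for i in range(2000):
        a=p[rng.choice(len(p),3,False)];nn=np.cross(a[1]-a[0],a[2]-a[0]);l=np.linalg.norm(nn)
        if l<1e-5: continue
        nn/=l; nn*=np.sign(nn[2])
        if abs(nn[2]-.866)>.06: continue
        k=(abs((p-a[0])@nn)<.003).sum()
        if k>best: best=k;n=nn;a0=a[0]
    mm=m&(abs((c-a0)@n)<.004);q=c[mm];cc=q.mean(0);n=np.linalg.svd(q-cc)[2][2];n*=np.sign(n[2])
    y=np.cross([0,0,1],n);y/=np.linalg.norm(y);x=np.cross(y,n)
    pq=np.stack([(q-cc)@x,(q-cc)@y],1);r=cv2.minAreaRect((pq*1000).astype(np.float32))
    print(t,'n',n.round(3),'tilt',np.degrees(np.arccos(n[2])).round(2),'az',np.degrees(np.arctan2(n[1],n[0])).round(2),r,'centre',(cc+x*r[0][0]/1e3+y*r[0][1]/1e3).round(4))
    g=im.min(2); mk=(g<130)&m if False else None
    # hole: dark pixels inside the hull of rim
    hull=cv2.convexHull(np.argwhere(mm)[:,::-1].astype(np.int32));hm=np.zeros(d.shape,np.uint8);cv2.fillConvexPoly(hm,hull,1);hm=cv2.erode(hm,np.ones((5,5)))
    med=np.median(g[hm>0]);dk=((hm>0)&(g<med*.75)).astype(np.uint8)
    N,l,st,ce=cv2.connectedComponentsWithStats(dk)
    for i in range(1,N):
        if st[i,4]>8:
            o,rr=ray(*ce[i],K,W);s=((cc-o)@n)/(rr@n);print('hole',ce[i].round(1),st[i,2:].tolist(),(o+rr*s).round(4))
E
python3 - <<'E'
from rim import rim
rim('w1',(255,240,80,70));rim('side0',(300,125,60,55));rim('top0',(240,150,45,45))
E
```

```text
w1 n [-0.487 -0.119  0.865] tilt 30.08 az -166.32 ((0.4547748565673828, 0.4380073547363281), (60.396705627441406, 60.04191207885742), 89.7849349975586) centre [0.6088 0.1961 0.1334]
hole [288.2 273.5] [9, 10, 73] [0.6104 0.191  0.1336]
side0 n [-0.478 -0.114  0.871] tilt 29.41 az -166.6 ((-0.02259063720703125, -0.33997535705566406), (59.99525833129883, 62.68632125854492), 0.8259556293487549) centre [0.6095 0.1937 0.1335]
hole [318.7 147.4] [5, 5, 11] [0.6104 0.1899 0.1335]
top0 n [-0.503 -0.126  0.855] tilt 31.26 az -166.0 ((-0.16030502319335938, 0.5578460693359375), (59.548038482666016, 62.60113525390625), 89.51069641113281) centre [0.6105 0.1958 0.1342]
hole [263.1 171.6] [5, 4, 17] [0.611  0.1948 0.1343]
```

move_arm:
  steps:
    - [[10, -35, 0], 0, 85]
    - [[20, -70, 0], 0, 85]
    - [[25, -105, 0], 0, 85]
    - [[30, -140, 0], 0, 85]
    - [[30, -175, 0], 0, 85]
    - [[30, -210, 0], 0, 85]
    - [[25, -245, 0], 0, 85]
    - [[15, -280, 0], 0, 85]
    - [[0, -315, 0], 0, 85]
    - [[-10, -350, 0], 0, 85]

```text
t: 1.87
tcp_pos: [0.4418, -0.1134, 0.3906]
eef_rot: [0.026, 0.705, -0.034, 0.708]
contact_force: [0.7, -0.9, -1.1]
finger_gap: 0.0848
```

move_arm:
  steps:
    - [[10, -35, 0], 0, 85]
    - [[15, -70, 0], 0, 85]
    - [[20, -105, -10], 0, 85]
    - [[20, -140, -20], 0, 85]
    - [[20, -165, -30], 0, 85]
    - [[20, -167, -40], 0, 85]
    - [[20, -167, -50], 0, 85]
    - [[20, -167, -60], 0, 85]
    - [[20, -167, -60], 0, 85]
    - [[20, -167, -60], 0, 85]

```text
t: 2.7
tcp_pos: [0.4618, -0.2794, 0.3301]
eef_rot: [0.026, 0.706, -0.033, 0.707]
contact_force: [0.8, 0.5, 0.4]
finger_gap: 0.0849
```

```bash
python3 - <<'E'
from h import *
snap('wrist','w2');s=get_state();print(s['tcp_pos'],s['joint_positions'])
M=R.from_quat(s['eef_rot']).as_matrix();print(np.degrees(np.arctan2(M[1,1],M[0,1])),M[2].round(3))
im,d,K,W=load('w2');c=cloud(d,K,W)
m=(c[...,2]>.20)&(c[...,2]<.225)&(abs(c[...,0]-.463)<.04)&(abs(c[...,1]+.28)<.04)
p=c[m];print(len(p),p[:,2].mean(),cv2.minAreaRect((p[:,:2]*1000).astype(np.float32)))
m=(c[...,2]>.045)&(c[...,2]<.053)&(abs(c[...,0]-.463)<.06)&(abs(c[...,1]+.28)<.06)
p=c[m];print(len(p),cv2.minAreaRect((p[:,:2]*1000).astype(np.float32)))
E
```

```text
[ 0.46214602 -0.2797413   0.33082358] [ 0.31996212  0.35962321  0.26045732  1.5942635  -0.08964569  1.19201147
  2.08466968]
85.23913921409019 [-1.    -0.01   0.004]
811 0.211610567014239 ((466.9892883300781, -283.986083984375), (23.065893173217773, 24.686878204345703), 84.77216339111328)
2741 ((462.84124755859375, -280.5629577636719), (80.1597900390625, 80.12224578857422), 7.239838600158691)
```

View pics/w2.png

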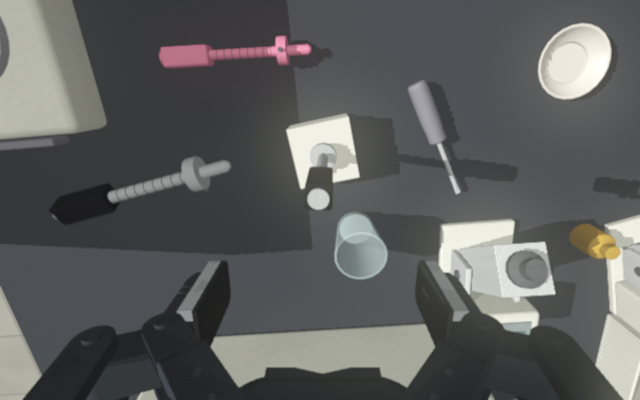

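move_arm:
  steps:
    - [[1, -1, -20], 0, 60]
    - [[1, -1, -45], 0, 60]
    - [[1, -1, -70], 0, 60]
    - [[1, -1, -95], 0, 60]
    - [[1, -1, -115], 0, 60]
    - [[1, -1, -135], 0, 60]
    - [[1, -1, -150], 0, 60]
    - [[1, -1, -162], 0, 60]
    - [[1, -1, -167], 0, 60]
    - [[1, -1, -167], 0, 60]

```text
t: 3.58
tcp_pos: [0.4632, -0.2803, 0.1634]
eef_rot: [0.026, 0.706, -0.033, 0.707]
contact_force: [0.2, -0.1, -0.4]
finger_gap: 0.0601
```

```bash
python3 - <<'E'
from h import *
im,_,_,_=snap('wrist','w3');im2,_,_,_=snap('side','s3')
cv2.imwrite('pics/m3.png',np.hstack([cv2.resize(im[100:400,150:490,::-1],(400,353)),cv2.resize(im2[247:397,300:470,::-1],(400,353))]))
print(get_state()['contact_force'],get_state()['finger_gap'])
E
```

```text
[-0.24911359 -0.49866456  0.74099341] 0.0599762820997218
```

View pics/m3.png

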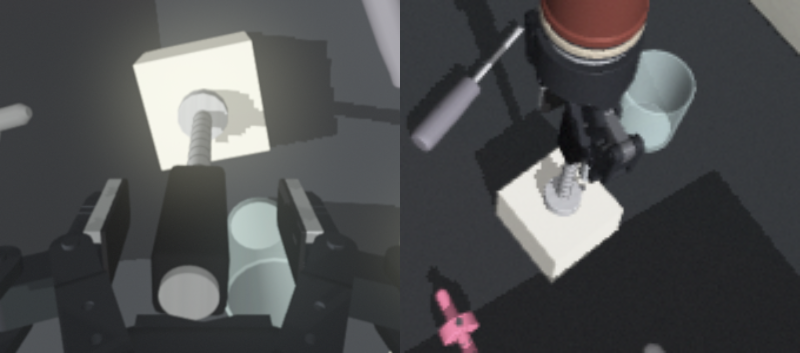

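move_arm:
  steps:
    - [[1, -3, 0], 0, 50]
    - [[1, -3, 0], 0, 40]
    - [[1, -3, 0], 0, 32]
    - [[1, -3, 0], 0, 26]
    - [[1, -3, 0], 0, 22]
    - [[1, -3, 0], 0, 18]
    - [[1, -3, 0], 0, 15]
    - [[1, -3, 0], 0, 15]
    - [[1, -3, 0], 0, 15]
    - [[1, -3, 0], 0, 15]

```text
t: 4.52
tcp_pos: [0.4654, -0.283, 0.1653]
eef_rot: [0.025, 0.704, -0.033, 0.709]
contact_force: [-1.2, 3.9, 5.7]
finger_gap: 0.0232
```

move_arm:
  steps:
    - [[0, 0, 8], 0, 10]
    - [[0, 0, 15], 0, 10]
    - [[0, 0, 22], 0, 10]
    - [[0, 0, 22], -0.12, 10]
    - [[0, 0, 22], -0.24, 10]
    - [[0, 0, 22], -0.36, 10]
    - [[0, 0, 22], -0.48, 10]
    - [[0, 0, 22], -0.6, 10]
    - [[0, 0, 22], -0.72, 10]
    - [[0, 0, 22], -0.84, 10]

```text
t: 5.35
tcp_pos: [0.4649, -0.2832, 0.1877]
eef_rot: [0.312, 0.632, -0.321, 0.633]
contact_force: [-0.4, 0.4, -2.6]
finger_gap: 0.0234
```

move_arm:
  steps:
    - [[0, 0, 0], -0.12, 10]
    - [[0, 0, 0], -0.24, 10]
    - [[0, 0, 0], -0.36, 10]
    - [[0, 0, 0], -0.48, 10]
    - [[0, 0, 0], -0.56, 10]
    - [[0, 0, 0], -0.56, 10]
    - [[0, 0, 0], -0.56, 10]
    - [[0, 0, 0], -0.56, 10]
    - [[0, 0, 0], -0.56, 10]
    - [[0, 0, 0], -0.56, 10]

```text
t: 6.18
tcp_pos: [0.4643, -0.2832, 0.1877]
eef_rot: [0.475, 0.522, -0.483, 0.519]
contact_force: [-0.9, 0.3, -1.9]
finger_gap: 0.0232
```

```bash
python3 - <<'E'
from h import *
s=get_state();print(s['tcp_pos'],s['contact_force'],s['wrist_torque'],s['joint_positions'].round(2) if hasattr(s['joint_positions'],'round') else s['joint_positions'])
M=R.from_quat(s['eef_rot']).as_matrix();print(M.round(3),np.degrees(np.arctan2(M[1,1],M[0,1])))
im,_,_,_=snap('wrist','w4');im2,_,_,_=snap('side','s4')
cv2.imwrite('pics/m4.png',np.hstack([cv2.resize(im[100:400,150:490,::-1],(400,353)),cv2.resize(im2[247:397,300:470,::-1],(400,353))]))
E
```

```text
[ 0.46429611 -0.28321893  0.18765526] [-0.89535468  0.3407294  -1.91835042] [ 0.14237983  0.65367848 -0.01143048] [ 0.1   0.57  0.64  1.8  -0.4   0.91  0.99]
[[-0.011  0.996  0.083]
 [-0.006  0.083 -0.997]
 [-1.    -0.011  0.005]] 4.766321411170691
```

View pics/m4.png

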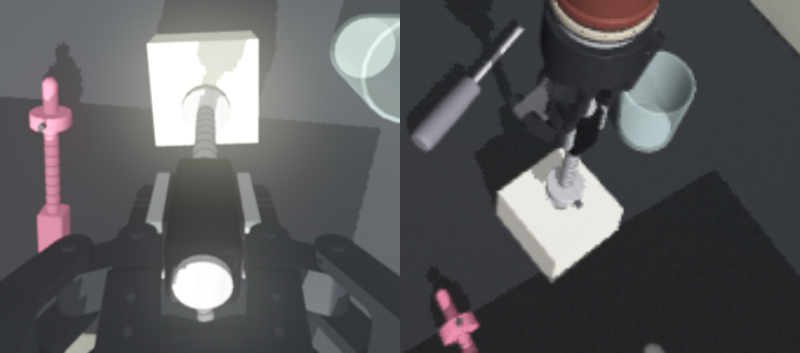

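move_arm:
  steps:
    - [[0, 4, 0], 0, 10]
    - [[-1, 8, 0], 0, 10]
    - [[-1, 12, -0.5], 0, 10]
    - [[-1, 16, -1], 0, 10]
    - [[-2, 20, -1.3], 0, 10]
    - [[-2, 24, -2], 0, 10]
    - [[-2, 28, -2.6], 0, 10]
    - [[-3, 32, -3.4], 0, 10]
    - [[-3, 36, -4.3], 0, 10]
    - [[-3, 40, -5.3], 0, 10]

```text
t: 7.12
tcp_pos: [0.4617, -0.2428, 0.1825]
eef_rot: [0.475, 0.521, -0.483, 0.519]
contact_force: [-0.0, -3.8, 0.9]
finger_gap: 0.0231
```

```bash
python3 - <<'E'
from h import *
s=get_state();print(s['tcp_pos'],s['contact_force'],s['wrist_torque'])
im,_,_,_=snap('wrist','w5');im2,_,_,_=snap('side','s5')
cv2.imwrite('pics/m5.png',np.hstack([cv2.resize(im[100:400,150:490,::-1],(400,353)),cv2.resize(im2[247:397,300:470,::-1],(400,353))]))
E
```

```text
[ 0.46173986 -0.24284438  0.18249463] [-0.00943927 -3.75230349  0.89448903] [-1.28222542 -0.19155313  0.00764143]
```

View pics/m5.png

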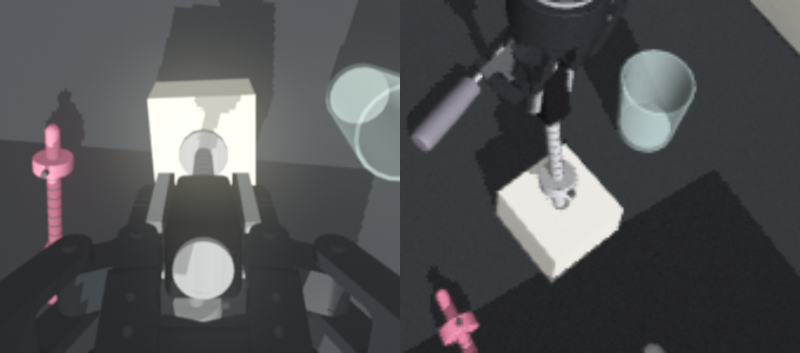

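move_arm:
  steps:
    - [[0, 4, -1.2], 0, 10]
    - [[-1, 8, -2.5], 0, 10]
    - [[-1, 12, -3.9], 0, 10]
    - [[-1, 16, -5.4], 0, 10]
    - [[-2, 20, -7.1], 0, 10]
    - [[-2, 24, -8.8], 0, 10]
    - [[-2, 28, -10.7], 0, 10]
    - [[-3, 32, -12.7], 0, 10]
    - [[-3, 36, -14.8], 0, 10]
    - [[-3, 40, -17], 0, 10]

```text
t: 8.05
tcp_pos: [0.4584, -0.2014, 0.1649]
eef_rot: [0.475, 0.522, -0.482, 0.519]
contact_force: [1.3, -1.8, 2.2]
finger_gap: 0.0232
```

```bash
python3 - <<'E'
from h import *
s=get_state();print(s['tcp_pos'],s['contact_force'],s['wrist_torque'])
im,_,_,_=snap('wrist','w6');im2,_,_,_=snap('side','s6')
cv2.imwrite('pics/m6.png',np.hstack([cv2.resize(im[100:400,150:490,::-1],(400,353)),cv2.resize(im2[247:397,300:470,::-1],(400,353))]))
E
```

```text
[ 0.45839927 -0.20136025  0.16490079] [ 1.32088739 -1.83156986  2.19755908] [-1.24024397  0.03481664 -0.02478901]
```

View pics/m6.png

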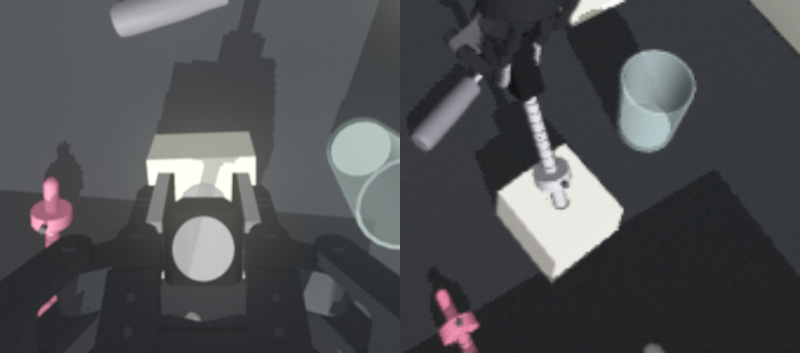

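move_arm:
  steps:
    - [[-1, 12, 22], 0, 10]
    - [[-2, 24, 45], 0, 10]
    - [[-2, 30, 80], 0, 10]
    - [[-2, 35, 120], 0.12, 10]
    - [[-2, 40, 150], 0.24, 10]
    - [[0, 45, 170], 0.36, 10]
    - [[5, 60, 180], 0.48, 10]
    - [[10, 80, 190], 0.6, 10]
    - [[15, 105, 195], 0.72, 10]
    - [[20, 130, 195], 0.84, 10]

```text
t: 8.98
tcp_pos: [0.4766, -0.068, 0.3593]
eef_rot: [0.219, 0.674, -0.226, 0.669]
contact_force: [1.1, 0.1, -3.0]
finger_gap: 0.0232
```

move_arm:
  steps:
    - [[5, 30, 0], 0.12, 10]
    - [[10, 60, 0], 0.24, 10]
    - [[15, 90, 0], 0.36, 10]
    - [[20, 120, 0], 0.48, 10]
    - [[25, 150, 0], 0.6, 10]
    - [[30, 180, 0], 0.72, 10]
    - [[35, 205, 0], 0.84, 10]
    - [[38, 225, 0], 0.88, 10]
    - [[38, 235, 0], 0.88, 10]
    - [[38, 238, 0], 0.88, 10]

```text
t: 9.82
tcp_pos: [0.5129, 0.1724, 0.3578]
eef_rot: [-0.09, 0.704, 0.081, 0.699]
contact_force: [0.4, -0.2, -2.1]
finger_gap: 0.0232
```

```bash
python3 - <<'E'
from h import *
s=get_state();print(s['tcp_pos'],s['contact_force'],s['wrist_torque'])
M=R.from_quat(s['eef_rot']).as_matrix();print(M[2].round(3),np.degrees(np.arctan2(M[1,1],M[0,1])))
im,_,_,_=snap('wrist','w7');im2,_,_,_=snap('side','s7');im3,_,_,_=snap('top','t7')
cv2.imwrite('pics/m7.png',np.hstack([im[50:,120:520,::-1],cv2.resize(im2[50:225,240:440,::-1],(400,350))]))
E
```

```text
[0.51291091 0.17239169 0.35784642] [ 0.35827901 -0.20941464 -2.14778354] [0.02995149 0.09120794 0.0047489 ]
[-1.    -0.01  -0.008] 103.89439473483397
```

View pics/m7.png

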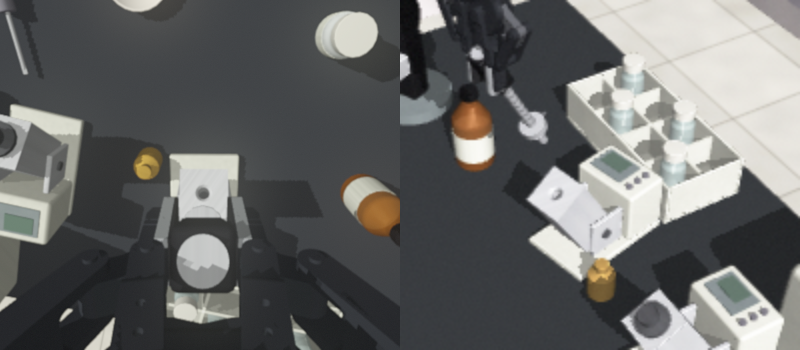

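```bash
python3 - <<'E'
from h import *
from rim import rim
rim('w7',(285,200,75,75));rim('s7',(300,125,60,55));
im,d,K,W=load('s7');c=cloud(d,K,W)
cv2.imwrite('pics/z7.png',cv2.resize(im[60:135,460:540,::-1],None,fx=8,fy=8,interpolation=cv2.INTER_CUBIC)[:600,:640])
m=(c[...,2]>.2)&(c[...,2]<.40)&(c[...,0]>.5)&(c[...,0]<.63)&(abs(c[...,1]-.19)<.06)&(d>0)
print(m.sum(), np.argwhere(m).min(0),np.argwhere(m).max(0))
E
```

```text
w7 n [-0.486 -0.119  0.866] tilt 30.04 az -166.21 ((-3.8888587951660156, 0.03709602355957031), (59.191986083984375, 59.2039794921875), 0.1415962278842926) centre [0.6091 0.1954 0.1334]
hole [322.  243.1] [13, 13, 134] [0.61   0.194  0.1337]
s7 n [-0.49  -0.13   0.862] tilt 30.47 az -165.13 ((-0.07481956481933594, -0.5196075439453125), (62.29935836791992, 60.02491760253906), 88.96945190429688) centre [0.6097 0.1942 0.1336]
hole [318.7 147.4] [5, 5, 11] [0.6104 0.19   0.1333]
480 [ 76 273] [121 313]
```

View pics/z7.png

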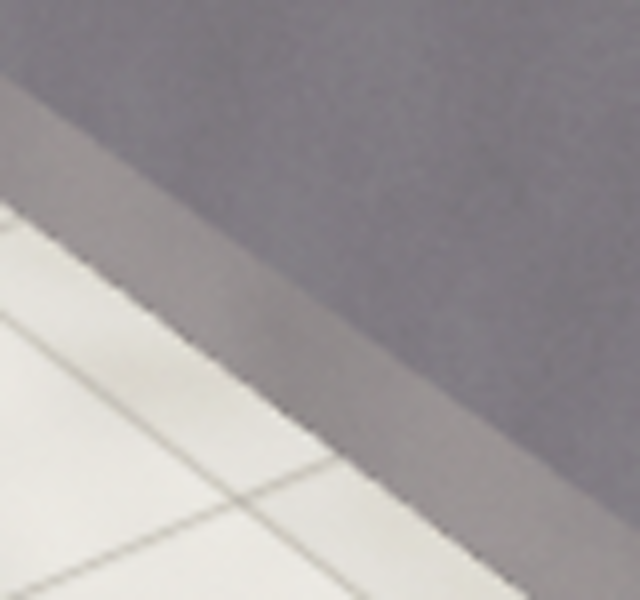

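```bash
python3 - <<'E'
from h import *
im,d,K,W=load('s7');c=cloud(d,K,W)
z=cv2.resize(im[65:130,265:330,::-1],None,fx=9,fy=9,interpolation=cv2.INTER_CUBIC)
for i in range(0,65,5):
    cv2.putText(z,str(265+i),(i*9,8),0,.3,(0,0,255));cv2.putText(z,str(65+i),(0,i*9+8),0,.3,(0,0,255))
cv2.imwrite('pics/z7b.png',z)
m=(c[...,2]>.2)&(c[...,2]<.40)&(c[...,0]>.5)&(c[...,0]<.63)&(abs(c[...,1]-.19)<.06)&(d>0)
p=c[m];
q=p[(p[:,2]>.28)&(p[:,2]<.345)];cc=q.mean(0);a=np.linalg.svd(q-cc)[2][0];a*=np.sign(a[2]);print(len(q),cc.round(4),a.round(3),np.degrees(np.arccos(a[2])),np.degrees(np.arctan2(a[1],a[0])))
for lo in np.arange(.22,.40,.01):
    k=p[(p[:,2]>=lo)&(p[:,2]<lo+.01)]
    if len(k): print(lo.round(2),len(k),k.mean(0).round(4))
E
```

```text
111 [0.5548 0.1762 0.3095] [-0.529 -0.149  0.836] 33.32443603586446 -164.25690473147264
0.23 3 [0.5868 0.1853 0.2374]
0.24 10 [0.5864 0.1822 0.2452]
0.25 6 [0.5744 0.1803 0.255 ]
0.26 41 [0.5667 0.1762 0.2669]
0.27 81 [0.5753 0.1786 0.2752]
0.28 23 [0.5726 0.1815 0.2835]
0.29 16 [0.561  0.1775 0.2944]
0.3 17 [0.5557 0.176  0.3049]
0.31 18 [0.5509 0.1749 0.3151]
0.32 15 [0.546  0.1741 0.325 ]
0.33 17 [0.5407 0.1728 0.3344]
0.34 10 [0.5365 0.1687 0.3446]
0.35 17 [0.5287 0.1637 0.3565]
0.36 56 [0.5148 0.1623 0.3653]
0.37 59 [0.5131 0.1578 0.3747]
0.38 54 [0.5109 0.1548 0.3851]
0.39 37 [0.5071 0.1533 0.3949]
```

View pics/z7b.png

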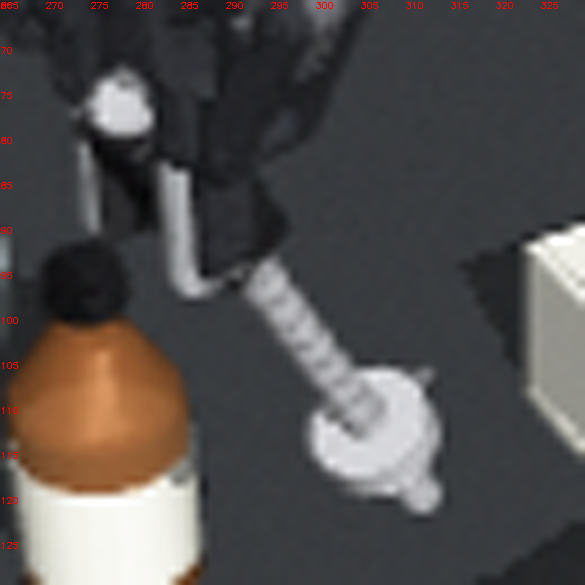

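```bash
python3 - <<'E'
from h import *
im,d,K,W=load('s7');c=cloud(d,K,W)
P=np.array([.5129,.1724,.3768]);az=np.radians(13.8);nn=np.array([-np.sin(az),np.cos(az),0]);h=np.array([np.cos(az),np.sin(az),0])
for uv in [(311.8,119.3),(295,94.5),(293.5,95),(303.5,110),(278,76.5)]:
    o,r=ray(*uv,K,W);s=((P-o)@nn)/(r@nn);X=o+s*r;v=X-P;print(uv,X.round(4),'along',(v@h).round(4),'dz',v[2].round(4),'ang',np.degrees(np.arctan2(v@h,-v[2])).round(2),np.linalg.norm(v).round(4))
# independent: tip in wrist/top?
im,d,K,W=load('t7')
for t in (26,28,30):
    a=np.radians(t);X=P+.160*(np.sin(a)*h-np.array([0,0,np.cos(a)]));print(t,X.round(4),proj(X,*load('s7')[2:]).round(1),proj(X,K,W).round(1))
E
```

```text
(311.8, 119.3) [0.5927 0.192  0.2357] along 0.0822 dz -0.1411 ang 30.22 0.1633
(295, 94.5) [0.545  0.1803 0.3356] along 0.033 dz -0.0412 ang 38.72 0.0528
(293.5, 95) [0.5406 0.1792 0.3365] along 0.0285 dz -0.0403 ang 35.31 0.0494
(303.5, 110) [0.5676 0.1858 0.2788] along 0.0563 dz -0.098 ang 29.9 0.113
(278, 76.5) [0.5029 0.17   0.4035] along -0.0103 dz 0.0267 ang -159.01 0.0286
26 [0.581  0.1891 0.233 ] [308.3 122.3] [260. 173.]
28 [0.5858 0.1903 0.2355] [309.7 120.6] [259.5 171. ]
30 [0.5906 0.1915 0.2382] [311.1 118.9] [259. 169.]
```

move_arm:
  steps:
    - [[1, 0, -10], 0, 10]
    - [[2, 0, -20], 0, 10]
    - [[3, 0, -30], 0, 10]
    - [[4, 0, -40], 0, 10]
    - [[5, 0, -50], 0, 10]
    - [[5, 0, -60], 0, 10]
    - [[5, 0, -70], 0, 10]
    - [[5, 0, -80], 0, 10]
    - [[5, 0, -80], 0, 10]
    - [[5, 0, -80], 0, 10]

```text
t: 10.8
tcp_pos: [0.5189, 0.1681, 0.2783]
eef_rot: [-0.089, 0.704, 0.079, 0.7]
contact_force: [0.1, 0.9, -1.4]
finger_gap: 0.0236
```

```bash
cat > look.py <<'E'
from h import *
import sys
k=sys.argv[1]
s=get_state();print(s['tcp_pos'].round(4),s['contact_force'].round(1),s['wrist_torque'].round(2))
snap('side','s'+k);snap('wrist','w'+k);snap('top','t'+k)
im,d,K,W=load('s'+k)
u0,v0=280,90
z=cv2.resize(im[v0:v0+75,u0:u0+65,::-1],None,fx=8,fy=8,interpolation=cv2.INTER_CUBIC)
for i in range(0,75,5):
    cv2.putText(z,str(u0+i),(i*8,8),0,.3,(0,0,255));cv2.putText(z,str(v0+i),(0,i*8+4),0,.3,(0,0,255))
im,d,K,W=load('t'+k)
t=cv2.resize(im[140:200,240:286,::-1],(276,360),interpolation=cv2.INTER_CUBIC)
im=load('w'+k)[0]
w=cv2.resize(im[180:330,250:390,::-1],(276,240))
cv2.imwrite(f'pics/l{k}.png',np.hstack([z,np.vstack([t,w])]))
E
python3 look.py 8
```

```text
[0.5189 0.1681 0.2783] [ 0.1  0.9 -1.4] [-0.03  0.08  0.03]
```

View pics/l8.png

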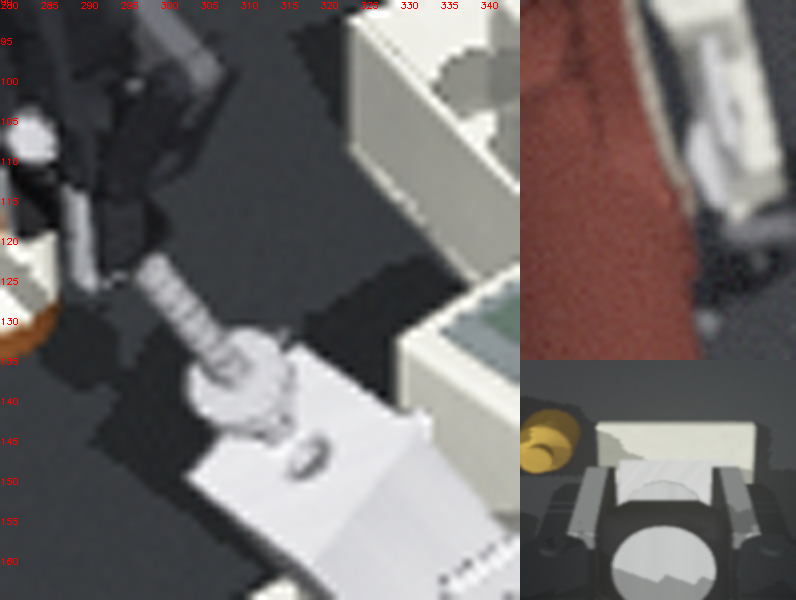

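```bash
cat > tip.py <<'E'
from h import *
M=np.array([.610,.1945,.134]);n=np.array([-.486,-.119,.866]);n/=np.linalg.norm(n)
az=np.radians(13.8);nn=np.array([-np.sin(az),np.cos(az),0]);h=np.array([np.cos(az),np.sin(az),0])
def run(k,P,uvs):
    im,d,K,W=load('s'+k)
    Xs=[]
    for uv in uvs:
        o,r=ray(*uv,K,W);s=((P-o)@nn)/(r@nn);Xs.append(o+s*r)
    Xs=np.array(Xs);v=Xs[0]-Xs[-1];print('tilt',np.degrees(np.arctan2(-(v@h),v[2])).round(2))
    e=Xs[-1]-M;print('tip',Xs[-1].round(4),'rel mouth: axial',(e@n).round(4),'lat level',(e@nn).round(4),'lat up',(e@np.cross(nn,n)).round(4), np.cross(nn,n).round(2))
E
python3 - <<'E'
from tip import *
s=get_state()
P=np.array(s['tcp_pos'])+[0,0,.019]
run('8',P,[(298.5,123.2),(314.6,142)])
print(proj(M,*load('s8')[2:]),proj(M+.025*n,*load('s8')[2:]))
im,d,K,W=load('s8');c=cloud(d,K,W)
for v in range(124,132,2):
    for u in range(297,308):
        if im[v,u].min()>110: print(v,u,c[v,u].round(4))
E
```

```text
tilt 28.75
tip [0.5966 0.1871 0.1613] rel mouth: axial 0.0311 lat level -0.004 lat up 0.0009 [0.84 0.21 0.5 ]
[317.77258827 146.2603467 ] [314.24256624 142.4649146 ]
124 297 [0.5388 0.1664 0.2615]
124 298 [0.541  0.1654 0.2613]
124 299 [0.5449 0.1681 0.2578]
124 300 [0.5481 0.1692 0.2556]
124 301 [0.5518 0.1712 0.2526]
126 299 [0.5451 0.1691 0.2507]
126 300 [0.5478 0.1692 0.2495]
126 301 [0.551  0.1701 0.2475]
126 302 [0.554  0.1707 0.2458]
126 303 [0.5568 0.1708 0.2445]
128 300 [0.5492 0.1726 0.2401]
128 301 [0.5504 0.1695 0.2419]
128 302 [0.5545 0.1723 0.2381]
128 303 [0.5563 0.1704 0.2388]
128 304 [0.5591 0.1707 0.2373]
128 305 [0.5636 0.1741 0.2329]
130 302 [0.5539 0.1717 0.2324]
130 303 [0.5571 0.1726 0.2303]
130 304 [0.5594 0.1718 0.23  ]
130 305 [0.5622 0.1718 0.2287]
130 306 [0.5666 0.1749 0.2246]
```

move_arm:
  steps:
    - [[0, 2, -2], 0, 10]
    - [[2, 3, -6], 0, 10]
    - [[5, 4, -10], 0, 10]
    - [[7, 4, -14], 0, 10]
    - [[10, 5, -18], 0, 10]
    - [[12, 5, -22], 0, 10]
    - [[14, 6, -26], 0, 10]
    - [[16, 6.5, -29], 0, 10]
    - [[17.5, 7, -32], 0, 10]
    - [[17.5, 7, -32], 0, 10]

```text
t: 11.78
tcp_pos: [0.5368, 0.1767, 0.2467]
eef_rot: [-0.088, 0.703, 0.08, 0.701]
contact_force: [0.3, 2.7, -4.4]
finger_gap: 0.0235
```

```bash
python3 look.py 9
```

```text
[0.5368 0.1767 0.2467] [ 0.3  2.7 -4.4] [0.99 0.41 0.23]
```

View pics/l9.png

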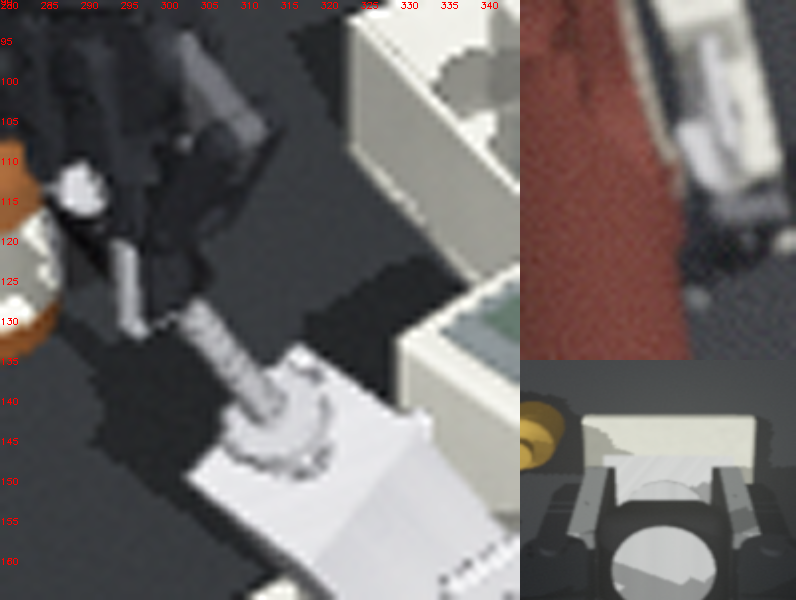

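move_arm:
  steps:
    - [[0, 1, 0], 0, 10]
    - [[0, 2, 0], 0, 10]
    - [[0.5, 2, -1], 0, 10]
    - [[1, 2.5, -2], 0, 10]
    - [[2, 2.5, -3.5], 0, 10]
    - [[3, 2.5, -5], 0, 10]
    - [[3.5, 3, -6.5], 0, 10]
    - [[4, 3, -7.5], 0, 10]
    - [[5, 3, -8.7], 0, 10]
    - [[5, 3, -8.7], 0, 10]

```text
t: 12.77
tcp_pos: [0.5419, 0.1793, 0.238]
eef_rot: [-0.088, 0.703, 0.08, 0.701]
contact_force: [0.5, -1.0, -3.1]
finger_gap: 0.0233
```

```bash
python3 look.py 10
```

```text
[0.5419 0.1793 0.238 ] [ 0.5 -1.  -3.1] [0.   0.31 0.03]
```

View pics/l10.png

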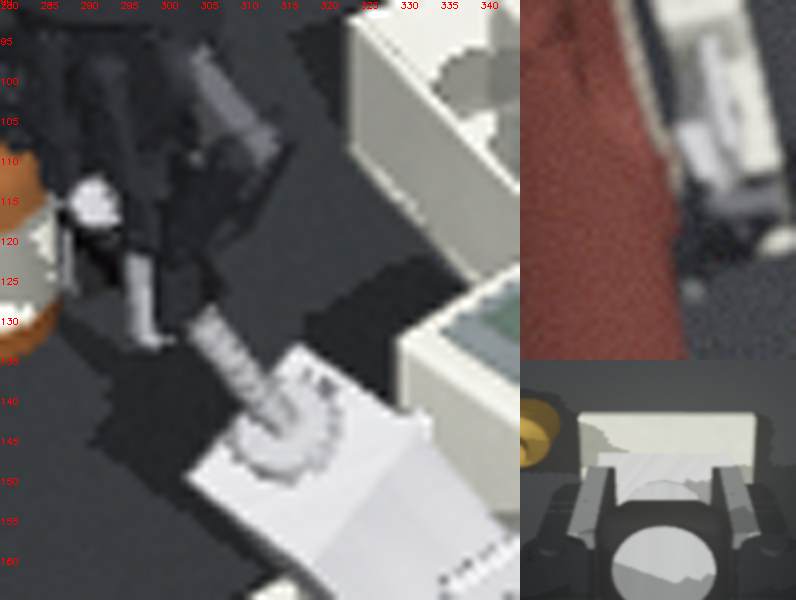

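move_arm:
  steps:
    - [[1, 0.2, -2], 0, 10]
    - [[2, 0.5, -3.5], 0, 10]
    - [[3, 0.7, -5.2], 0, 10]
    - [[4, 1, -7], 0, 10]
    - [[5, 1.2, -8.7], 0, 10]
    - [[6, 1.5, -10.5], 0, 10]
    - [[7, 1.7, -12.2], 0, 10]
    - [[8, 2, -14], 0, 10]
    - [[9, 2.2, -15.7], 0, 10]
    - [[9.8, 2.4, -17.3], 0, 10]

```text
t: 13.75
tcp_pos: [0.5513, 0.1816, 0.2207]
eef_rot: [-0.088, 0.703, 0.08, 0.701]
contact_force: [-3.8, -0.8, 1.2]
finger_gap: 0.0232
```

```bash
python3 look.py 11
```

```text
[0.5513 0.1816 0.2207] [-3.8 -0.8  1.2] [-0.13  1.12  0.04]
```

View pics/l11.png

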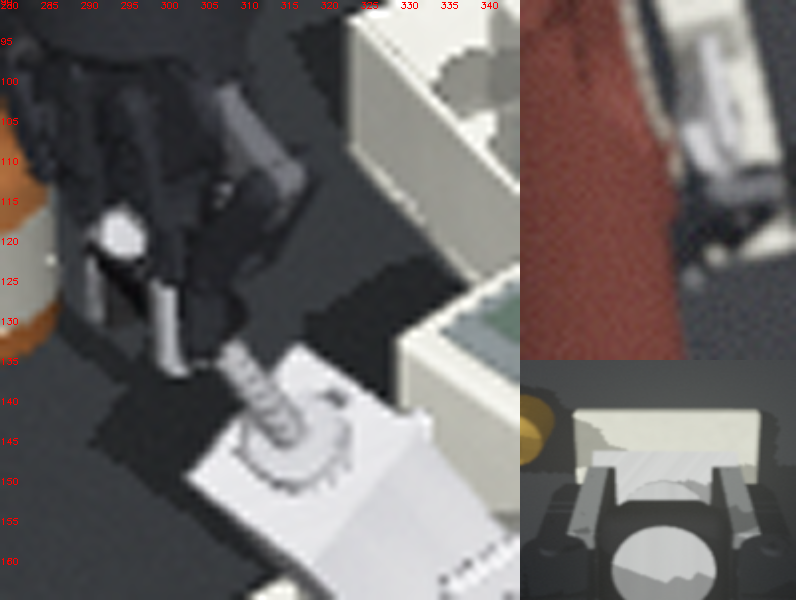

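move_arm:
  steps:
    - [[1, 0.2, -2], 0, 10]
    - [[2, 0.5, -3.5], 0, 10]
    - [[3, 0.7, -5.2], 0, 10]
    - [[4, 1, -7], 0, 10]
    - [[5, 1.2, -8.7], 0, 10]
    - [[6, 1.5, -10.5], 0, 10]
    - [[7, 1.7, -12.2], 0, 10]
    - [[8, 2, -14], 0, 10]
    - [[8.5, 2.1, -14.7], 0, 10]
    - [[8.5, 2.1, -14.7], 0, 10]

```text
t: 14.73
tcp_pos: [0.5596, 0.1835, 0.2051]
eef_rot: [-0.089, 0.704, 0.079, 0.7]
contact_force: [-4.3, -0.6, -0.9]
finger_gap: 0.0233
```

```bash
cat > f.py <<'E'
from h import *
n=np.array([-.486,-.119,.866]);s=get_state();F=s['contact_force']+np.array([0,0,2.]);D=.0;
P=s['tcp_pos']+np.array([0,0,.019]);M=np.array([.610,.1945,.134])
print(F.round(1),'axial',(F@n).round(2),'up',(F@[.84,.21,.5]).round(2),'T',s['wrist_torque'].round(2),'P axial above mouth',((P-M)@n).round(4),'up',((P-M)@[.84,.21,.5]).round(4))
E
python3 f.py
```

```text
[-4.3 -0.6  1.1] axial 3.13 up -3.19 T [-0.24  1.24  0.02] P axial above mouth 0.1038 up 0.0004
```

move_arm:
  steps:
    - [[0.3, 0.1, -0.5], 0, 10]
    - [[0.6, 0.1, -1], 0, 10]
    - [[0.9, 0.2, -1.6], 0, 10]
    - [[1.2, 0.3, -2.1], 0, 10]
    - [[1.5, 0.4, -2.6], 0, 10]
    - [[1.8, 0.4, -3.1], 0, 10]
    - [[2, 0.5, -3.6], 0, 10]
    - [[2.3, 0.6, -4.2], 0, 10]
    - [[2.6, 0.6, -4.7], 0, 10]
    - [[2.9, 0.7, -5.2], 0, 10]

```text
t: 15.57
tcp_pos: [0.5622, 0.1841, 0.1998]
eef_rot: [-0.089, 0.704, 0.079, 0.7]
contact_force: [-5.0, -0.9, 0.1]
finger_gap: 0.0232
```

```bash
python3 f.py
```

```text
[-5.  -0.9  2.1] axial 4.31 up -3.34 T [-0.21  1.39  0.04] P axial above mouth 0.0979 up 0.0001
```

move_arm:
  steps:
    - [[0.3, 0.1, -0.5], 0, 10]
    - [[0.6, 0.1, -1], 0, 10]
    - [[0.9, 0.2, -1.6], 0, 10]
    - [[1.2, 0.3, -2.1], 0, 10]
    - [[1.5, 0.4, -2.6], 0, 10]
    - [[1.8, 0.4, -3.1], 0, 10]
    - [[2, 0.5, -3.6], 0, 10]
    - [[2.3, 0.6, -4.2], 0, 10]
    - [[2.6, 0.6, -4.7], 0, 10]
    - [[2.9, 0.7, -5.2], 0, 10]

```text
t: 16.4
tcp_pos: [0.5646, 0.1846, 0.1952]
eef_rot: [-0.089, 0.705, 0.079, 0.7]
contact_force: [-8.7, -0.8, 8.4]
finger_gap: 0.0235
```

```bash
python3 f.py
```

```text
[-8.7 -0.8 10.4] axial 13.29 up -2.28 T [-0.36  1.86  0.02] P axial above mouth 0.0927 up -0.0001
```

move_arm:
  steps:
    - [[0.4, 0.1, -0.8], 0, 10]
    - [[0.4, 0.1, -0.8], 0, 10]
    - [[0.4, 0.1, -0.8], 0, 10]
    - [[0.4, 0.1, -0.8], 0, 10]
    - [[0.4, 0.1, -0.8], 0, 10]
    - [[0.4, 0.1, -0.8], 0, 10]
    - [[0.4, 0.1, -0.8], 0, 10]
    - [[0.4, 0.1, -0.8], 0, 10]
    - [[0.4, 0.1, -0.8], 0, 10]
    - [[0.4, 0.1, -0.8], 0, 10]

```text
t: 17.23
tcp_pos: [0.5646, 0.1846, 0.1952]
eef_rot: [-0.089, 0.705, 0.079, 0.699]
contact_force: [-7.6, -1.8, 5.3]
finger_gap: 0.0234
```

```bash
python3 f.py; python3 look.py 12
```

```text
[-7.6 -1.8  7.3] axial 10.21 up -3.08 T [-0.33  1.65 -0.01] P axial above mouth 0.0927 up -0.0001
[0.5646 0.1846 0.1952] [-7.6 -1.8  5.3] [-0.33  1.65 -0.01]
```

View pics/l12.png

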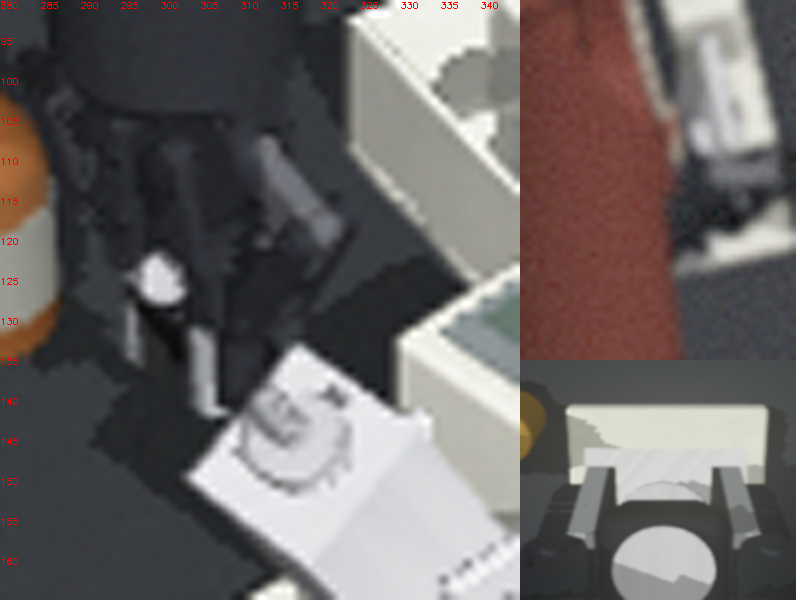

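move_arm:
  steps:
    - [[0.5, 0.1, -0.9], 0, 10]
    - [[0.6, 0.15, -1.1], 0, 10]
    - [[0.6, 0.15, -1.2], 0, 10]
    - [[0.6, 0.15, -1.2], 0, 10]
    - [[0.6, 0.15, -1.2], 0, 10]
    - [[0.6, 0.15, -1.2], 0, 10]
    - [[0.6, 0.15, -1.2], 0, 10]
    - [[0.6, 0.15, -1.2], 0, 10]
    - [[0.6, 0.15, -1.2], 0, 10]
    - [[0.6, 0.15, -1.2], 0, 10]

```text
t: 18.22
tcp_pos: [0.5646, 0.1846, 0.1951]
eef_rot: [-0.089, 0.705, 0.08, 0.699]
contact_force: [-7.8, -2.0, 6.1]
finger_gap: 0.0235
```

```bash
python3 f.py
```

```text
[-7.8 -2.   8.1] axial 11.02 up -2.91 T [-0.3   1.78  0.02] P axial above mouth 0.0926 up -0.0001
```

move_arm:
  steps:
    - [[0, 0, 0], 0, 20]
    - [[0, 0, 0], 0, 24]
    - [[0, 0, 0], 0, 28]
    - [[0, 0, 0], 0, 34]
    - [[0, 0, 0], 0, 42]
    - [[0, 0, 0], 0, 52]
    - [[0, 0, 0], 0, 62]
    - [[0, 0, 0], 0, 70]
    - [[0, 0, 0], 0, 75]
    - [[0, 0, 0], 0, 75]

```text
t: 19.05
tcp_pos: [0.5647, 0.1846, 0.1952]
eef_rot: [-0.089, 0.705, 0.08, 0.699]
contact_force: [-0.0, -0.8, 0.1]
finger_gap: 0.0749
```

```bash
python3 f.py; python3 look.py 13
```

```text
[-0.  -0.8  2.1] axial 1.94 up 0.89 T [ 0.03 -0.01 -0.01] P axial above mouth 0.0926 up -0.0
[0.5647 0.1846 0.1952] [-0.  -0.8  0.1] [ 0.03 -0.01 -0.01]
```

View pics/l13.png

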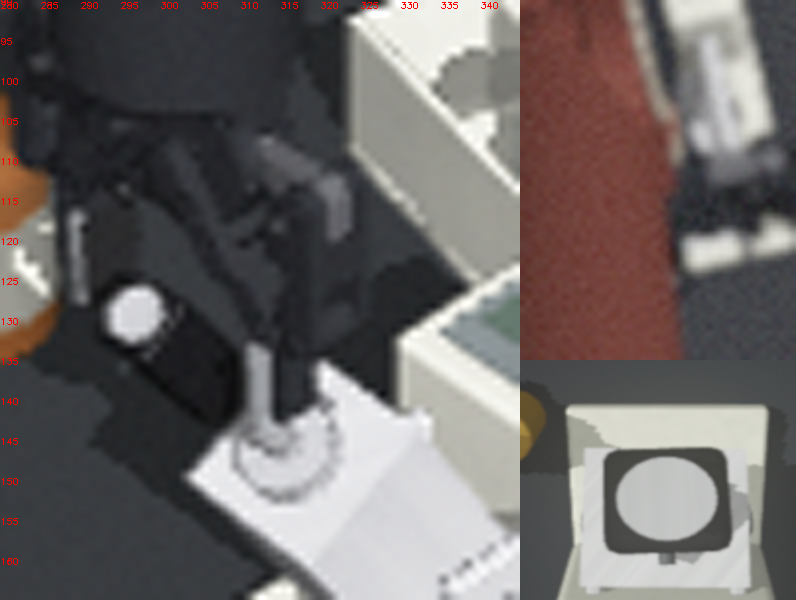

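move_arm:
  steps:
    - [[0, 0, 0], 0, 85]
    - [[0, 0, 5], 0, 85]
    - [[0, 0, 15], 0, 85]
    - [[0, 0, 30], 0, 85]
    - [[0, 0, 50], 0, 85]
    - [[0, 0, 70], 0, 85]
    - [[-5, 0, 90], 0, 85]
    - [[-20, 0, 105], 0, 85]
    - [[-40, 0, 115], 0, 85]
    - [[-50, 0, 120], 0, 85]

```text
t: 20.03
tcp_pos: [0.5139, 0.1849, 0.318]
eef_rot: [-0.088, 0.704, 0.08, 0.7]
contact_force: [-0.3, -0.9, -0.6]
finger_gap: 0.085
```

```bash
python3 f.py; python3 look.py 14; python3 - <<'E'
import cv2
a=cv2.imread('pics/w14.png')[150:400,200:450];b=cv2.imread('pics/t14.png')[110:210,220:320]
cv2.imwrite('pics/m14.png',cv2.hconcat([cv2.resize(a,(400,400)),cv2.resize(b,(400,400))]))
E
```

```text
[-0.3 -0.9  1.4] axial 1.45 up 0.3 T [ 0.02  0.01 -0.01] P axial above mouth 0.2236 up 0.0187
[0.5139 0.1849 0.318 ] [-0.3 -0.9 -0.6] [ 0.02  0.01 -0.01]
```

View pics/l14.png

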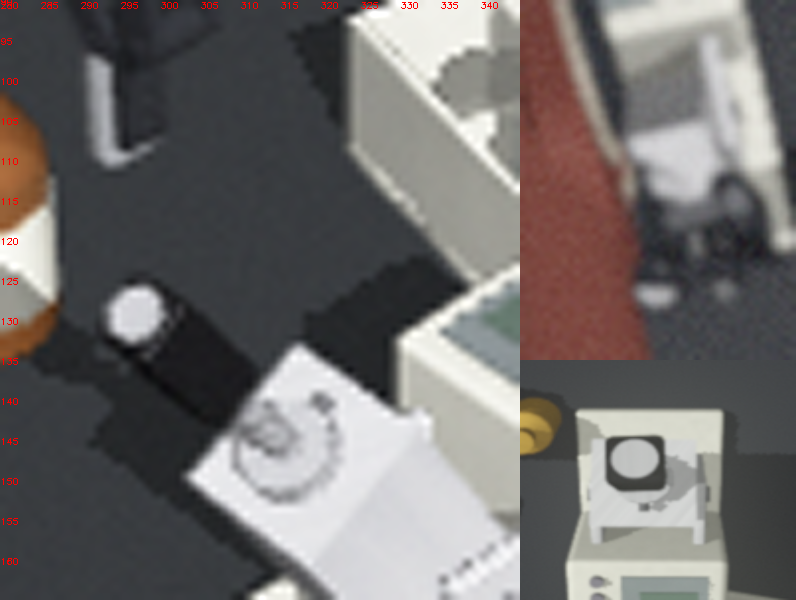

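View pics/m14.png

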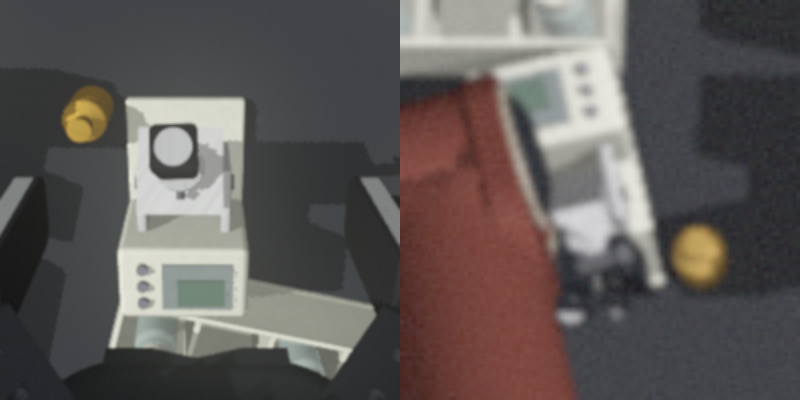

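```bash
python3 - <<'E'
from h import *
from rim import rim
n=np.array([-.486,-.119,.866]);M=np.array([.610,.1945,.134])
for t in ['s14','w14']:
    im,d,K,W=load(t);c=cloud(d,K,W)
    if t=='w14': print(c.shape)
    e=c-M;ax=e@n;lat=np.linalg.norm(e-ax[...,None]*n,axis=-1)
    for name,lo,hi,rad in [('disc top',.006,.020,.022),('handle end',.112,.13,.03)]:
        m=(ax>lo)&(ax<hi)&(lat<rad)&(d>0)
        if name=='disc top': m&=(im.min(2)>100)
        p=c[m]
        if len(p)<10: print(t,name,len(p));continue
        cc=p.mean(0);k=np.linalg.svd(p-cc)[2][2];k*=np.sign(k[2])
        r=p-cc;print(t,name,len(p),'c',cc.round(4),'ax',ax[m].mean().round(4),'lat vec',(cc-M-((cc-M)@n)*n).round(4),'n',k.round(3),'ang to bore',np.degrees(np.arccos(k@n)).round(1),'tilt',np.degrees(np.arccos(k[2])).round(1), np.percentile(ax[m],[5,50,95]).round(4))
    m=(ax>.02)&(ax<.13)&(lat<.03)&(d>0)&(im.max(2)<70);p=c[m];print(t,'handle ax range',np.percentile(((p-M)@n),[2,98]).round(4))
    # rim level
    m=(abs(ax)<.006)&(lat>.021)&(lat<.028);print('rim ax',np.median(ax[m]).round(4))
E
```

```text
s14 disc top 100 c [0.6024 0.1893 0.1433] ax 0.0123 lat vec [-0.0016 -0.0038 -0.0014] n [-0.5   -0.185  0.846] ang to bore 3.9 tilt 32.2 [0.0071 0.0124 0.0162]
s14 handle end 88 c [0.5452 0.177  0.2331] ax 0.1194 lat vec [-0.0068 -0.0033 -0.0043] n [-0.431 -0.366  0.825] ang to bore 14.7 tilt 34.4 [0.1136 0.1197 0.1232]
s14 handle ax range [0.0664 0.1198]
rim ax 0.0001
(400, 640, 3)
w14 disc top 231 c [0.6082 0.1998 0.1481] ax 0.0124 lat vec [0.0043 0.0068 0.0033] n [-0.403 -0.015  0.915] ang to bore 8.1 tilt 23.8 [0.0092 0.0127 0.0143]
w14 handle end 947 c [0.544  0.1813 0.2339] ax 0.1202 lat vec [-0.0076  0.0011 -0.0041] n [-0.486 -0.106  0.868] ang to bore nan tilt 29.8 [0.1168 0.12   0.1231]
w14 handle ax range [0.0842 0.1204]
rim ax -0.0<stdin>:14: RuntimeWarning: invalid value encountered in arccos
```

```bash
python3 - <<'E'
from h import *
n=np.array([-.486,-.119,.866]);n/=np.linalg.norm(n);M=np.array([.610,.1945,.134]);lv=np.array([-.238,.971,0]);up=np.cross(lv,n)
for t in ['s12','s13','s14','w12','w13','w14']:
    im,d,K,W=load(t);c=cloud(d,K,W)
    e=c-M;ax=e@n;lat=np.linalg.norm(e-ax[...,None]*n,axis=-1)
    m=(ax>.105)&(ax<.14)&(lat<.035)&(d>0)&(im.min(2)>140)
    N,l,st,ce=cv2.connectedComponentsWithStats(m.astype(np.uint8))
    if N<2: print(t,'none');continue
    i=1+np.argmax(st[1:,4]);p=e[l==i];print(t,st[i].tolist(),'ax',(p@n).mean().round(4),'lev',(p@lv).mean().round(4),'up',(p@up).mean().round(4))
im,d,K,W=load('s14')
z=cv2.resize(im[110:165,285:335,::-1],None,fx=11,fy=11,interpolation=cv2.INTER_CUBIC);im,d,K,W=load('s12')
z2=cv2.resize(im[110:165,285:335,::-1],None,fx=11,fy=11,interpolation=cv2.INTER_CUBIC)
cv2.imwrite('pics/z14.png',cv2.resize(np.hstack([z2,z]),(800,440)))
E
```

```text
s12 [298, 122, 5, 6, 21] ax 0.122 lev 0.002 up 0.0035
s13 [294, 126, 6, 7, 32] ax 0.1224 lev 0.0011 up -0.009
s14 [294, 126, 6, 7, 34] ax 0.1221 lev 0.0018 up -0.0088
w12 [297, 284, 52, 54, 2174] ax 0.1221 lev 0.0024 up 0.0058
w13 [299, 241, 51, 52, 2086] ax 0.1221 lev 0.0027 up -0.009
w14 [296, 230, 24, 24, 448] ax 0.1221 lev 0.0027 up -0.0088
```

View pics/z14.png

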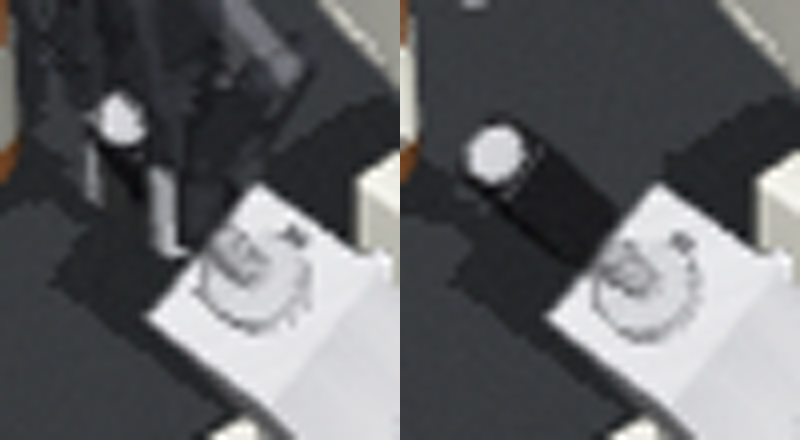

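```bash
python3 - <<'E'
from h import *
im,d,K,W=snap('side','s15');a=load('s14')[0]
print(np.abs(im[120:150,290:325].astype(int)-a[120:150,290:325]).mean())
b=load('s0')[0] if False else load('side0')[0]
for nm,(u,v) in dict(pink=(324,340),big=(415,355),beaker=(408,290),driver=(325,288),dish=(268,246),jar=(228,170),weight=(341,190),cap=(372,215)).items():
    print(nm,np.abs(im[v-12:v+12,u-12:u+12].astype(int)-b[v-12:v+12,u-12:u+12]).mean().round(1))
from rig import finish_job
print(finish_job())
E
```

```text
1.1888888888888889
pink 59.9
big 19.5
beaker 2.3
driver 1.7
dish 1.7
jar 1.8
weight 1.8
cap 1.9
the job is handed in; nothing more can be done
None
```

The depth gauge is standing in the open cell, tip on the pellet and stop at the rim. It leans about 2–3° off the bore axis, and two look-alike gauges fell over during the run. The job is handed in at about 20 s of the 54 s allowed.

**What I did**
- I took the smaller black gauge from its stand.
- The arm cannot tilt its tool, so I turned the gauge about 29° in the grip by levering its tip against the edge of the stand's hole.
- I then lowered it along the cell's axis. The rim pushed the stop up at about 4 N.
- The gauge came to a hard stop about 68 mm below the mouth. I held it there for about 1.7 s with 10–13 N of axial force on the tool, including the stop's drag, and it did not move. I then opened the fingers and backed away.

**Last checks**
- **Tip on pellet:** the handle top is 122 mm above the rim along the axis, the same before and after release. That puts the tip at 68 mm, so it stayed on the pellet.
- **Stop on rim:** the underside measures about 0.4 mm from the rim, which is within measurement error.
- **Lean:** when I let go, the gauge swung about 4° through the play in the bore. The stop may therefore touch on one edge rather than sit perfectly flat. I did not correct this.
- **Robot clear:** the gripper is clear of everything, with no contact force beyond noise.

**Other things on the bench**
- **Unmoved:** the beaker, screwdriver, dish, jar, weight and capped cell all look the same as at the start. I did not compare the amber bottle, but the arm did not come near it.
- **Moved:** the pink gauge and the larger black gauge look different from the first side image. They stood free at the start and were already lying down in the wrist picture at 2.7 s. Until then the gripper had stayed above 0.33 m over them with no contact force, so they seem to have fallen on their own. I noticed only in the final comparison.

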